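# Open the double-latched safety test box

### The arm

A 6-joint arm with a two-finger parallel gripper is mounted at the origin on the work surface. World frame = base frame: x ahead of the robot, y to its left, z up, the work surface at z = 0. Lengths are in m, angles in rad, forces in N, time in s.
With the tool pointing down it reaches from about 0.35 to 0.875 m from the base axis. Payload 4.2 kg.
Tool frame: the origin (TCP) lies at the very end of the fingers, on their centre line; the grasp point (between the pads) lies env.pinch_z behind it (env.pinch_z is the distance from the TCP to the grasp point, in m); y points along the fingers, z is the direction in which the jaws open and shut, and the axes are right-handed (so a half turn about y gives the same grasp; the last joint's range is limited). The gripper opens to 87 mm and grips with 3 to 60 N. Pads are 19 mm wide; open, the fingers measure 117 mm over their backs; the gripper's body (75 mm by 190 mm) begins 51 mm behind the grasp point.
Start: joints at [1.539, 0.385, 0.008, 0, -1.194, -0.259], TCP at [0.179, 0.599, 0.223] pointing down, gripper open.
Joint ranges: [-3.14, 3.14], [-1.21, 2.06], [-1.07, 1.41], [-3.16, 2.05], [-2.99, -0.16], [-3.1, 3.1]. Speed limits (rad/s): [2.79, 2.79, 3.14, 3.14, 3.14, 3.14].

### API

Orientations are given as a rotation vector (axis times angle).
In Python, from workcell import monitor, optics, sign_off, env gives the robot as it stands. The module is installed in compiled form; this text tells all that it offers.
- The arm moves only by the tool play_rows, never from a script. Its argument "motion" is one flat list of numbers, 7 for each row, row after row: the shift along the world's x, y, z in mm, then the turn, a rotation vector about the world's x, y, z in degrees, then the opening, from -1 (shut) to 1 (fully open), so that 0 is half open. In form: [x, y, z, wx, wy, wz, hand, x, y, z, wx, wy, wz, hand, ...]. A call has exactly 8 rows; each row is the pose to reach, as a shift and turn from the pose measured when the call began; what a row does not reach only later rows make up. A row lasts 1/10 s, in which the tool goes at most 50 mm and 8.59 degrees, less where a joint would pass 70% of its speed; a pose out of reach is approached as far as the arm can. A call with a gripper value outside its range is refused whole. The fingers move at their own pace and stop on an object; "grip_force" is the grip in N (left out, the last holds). Time passes only in rows, so rows that repeat a pose let the fingers close, or fill a call up. It gives the time, the measured TCP pose, the force and the opening at its end, in the units of the state.
- monitor.get_obs(): the state, without advancing time (a new reading comes with each control period).
- optics.get_image(name): name is "scene" or "side" or "wrist"; returns the picture (420x560x3 uint8, red, green, blue); there is no depth.
- optics.camera_model(name): a dict with "fx", "fy", "cx", "cy" (pixels), "rvec" (rotation vector, rad) and "tvec" (3), from world to camera coordinates, as OpenCV has them. Camera axes: x right, y down, z forward; pixel columns grow to the right and rows downward; lengths in m; the calibration is good to about 2 mm. A picture is of the moment at which its call begins: read the wrist's pose just before it. camera_model takes no time and is no camera call; for the wrist camera it gives the pose at the moment of the call.
- sign_off(): hands the job in, once; it reports no verdict.
The state is a dict: "time_s": time; "joints": joint angles; "qvel": joint speeds; "tau": joint torques, N m; "tool_pos": TCP position; "ee_rot": TCP orientation; "wrist_force": force on the tool from outside, world axes, zero at the start; "ft_torque": the same for the moment, N m; "opening": finger opening in m.
Only numpy, scipy, OpenCV 4.12 (cv2) and the standard library are available. Lean on these libraries where they do the work, as an engineer would, in place of code of your own. Each camera call takes 0.05 s, during which the arm holds its last target.

### The job

The test is over: open the safety test box so that the housing inside can be taken out. Draw the bolt fully, raise the lid slightly at its front lip and leave it there a moment, then feel under the lip for the hidden safety catch and slide it sideways until it frees the lid, and swing the lid up well past halfway so that it stands open by itself, at least 50 degrees. Go gently: never press on the box or its catch with more than 20 N, never force the lid or bolt against their latches with more than 35 N, and the other things on the bench stay where they are.

Things in the scene. Friction and masses are not known exactly. Their poses are not given: they have to be found in the camera images.
- box: Grey sheet-metal safety test box, fixed to the bench, 200 (its x, depth) x 240 (its y, width) x 90 mm high. Origin: centre of its underside. Its -x side is the front, with the lip; it faces the robot's right (about world -y). The white lid lies on top, hinged along the top rear edge. Inside, a black housing in a nest. A bolt and a hidden safety catch hold the lid.
- lid_lip (a point): Middle of the lower front edge of the lid's lip, 92 mm up when shut; moves with the lid. The lid is a flat plate 6 mm thick, 240 mm wide, that overhangs the front wall by 25 mm as a lip. Raise it with shut fingertips tilted about 45 degrees under this edge, pointing at the box: 4 to 8 N. The stiff hinge keeps the lid where it is left.
- hinge (a point): Middle of the hinge axis, along box y, at the rear (+x) top edge of the box, 92 mm up. The lid's front edge (lid_lip) runs on a circle of 225 mm radius about it.
- bolt_knob (a point): Middle of the upright dark steel knob (14 mm across, its top 14 mm higher, its foot 20 mm lower on the bolt) of the bolt lying along box y on the lid. The bolt's tip sits in a steel staple at the box's +y side (117 mm high, 60 mm or more from the knob). Push or pull the knob towards box -y to draw the bolt.
- bolt (a joint): Draw of the bolt in m: near 0 = shut in the staple, 0.030 = fully drawn (springy stop); clear of the staple from 0.017. About 3 N to slide; stays where left.
- lid (a joint): Opening angle of the lid in rad: 0 = shut, 1.4 = farthest open. The safety catch stops it at about 0.05 (11 mm up at the lip).
- catch_mid (a point): Middle of the slot of the catch's tab: fixed on the box, box axes, 10 mm in front of the front wall, 73 mm up, under the lip. The tab, a steel blade 8 mm wide (y), 30 mm tall, standing 22 mm out of the wall (58 to 88 mm up), stands anywhere up to 35 mm to either side of this point, in the dark under the lip and not measured: feel for it.
- catch_start (a point): On the front wall 80 mm to the -y side of the slot's middle, 73 mm up: sweep from here towards box +y until the tab is felt, and push it on that way. It slides with about 3 N (more if the lid is pulled against it), frees the lid after 8 mm, meets a springy stop after 12 mm and stays there. It is blocked while the lid is less than 6 mm up at the lip.
- housing_b: Bystander: open black plastic housing 90 x 65 x 40 mm, behind the box. Origin: centre of its underside.
- cover: Bystander: flat black cover 90 x 65 x 12 mm in front of the box. Origin: centre of its underside.
- screwdriver: Bystander: screwdriver lying in front of the box.

How it is judged:
On the way, in this order (a step that is already met when the one before it is completed fails the run):
1. the bolt is drawn (at least 20 mm) with the lid still down (value of joint bolt above 0.02 m and value of joint lid below 0.02 rad), for 0.1 s.
2. the lid is raised slightly, still held by the safety catch (value of joint bolt above 0.02 m and value of joint lid between 0.026 and 0.075 rad), for 0.3 s.
At the end, for the whole second after the job is handed in: The bolt is drawn (at least 20 mm) and the lid stands open by itself, at rest, at 0.85 rad (49 degrees) or more (value of joint bolt above 0.02 m and value of joint lid above 0.85 rad and velocity of joint lid between -0.05 and 0.05 rad/s); the robot touches nothing.
It fails at once if the robot presses on the box or its safety catch with more than 20 N (contact force between any of the fingers, the arm and box above 20 N).
It fails at once if the lid or bolt is forced against the box's staple or catch with more than 35 N (contact force between hinge_rail and box above 35 N).
It fails at once if a bystander is moved by more than 20 mm (distance of any of housing_a, housing_b, cover, screwdriver, screw_carton, meter, flask from where it was at the start of the episode above 0.02 m).
It also fails if it takes over 58 s, if anything falls off the work surface, if the arm or the gripper's body presses on something with over 40 N, if the wrist force passes 120 N, or if a joint passes its speed limit or range.

## Working session

There is one attempt and no reset: what is moved stays moved. The work goes in short steps, Python scripts to look and compute and a tool call to move; the robot and the scene stay as the last step left them, time stands still between calls to the robot, and variables do not carry over. Pictures are saved under pics/ and viewed, and the job is handed in when it is done.

Besides the shell and the picture viewer there is one more tool, called as name(argument=value, ...), one argument or row to a line, values as JSON. play_rows: Moves the arm, as the interface text tells. Its arguments: {"type":"object","properties":{"motion":{"type":"array","items":{"type":"number"}},"grip_force":{"type":"number"}},"required":["motion"]}

```bash
mkdir -p pics; ls; python3 - <<'E'
from workcell import monitor, optics, env
import cv2
for n in ["scene","side","wrist"]:
    cv2.imwrite(f"pics/{n}0.png",optics.get_image(n)[:,:,::-1]); print(n,optics.camera_model(n))
print(monitor.get_obs(), env.pinch_z)
E
```

```text
pics
scene {'fx': 420.2316196314347, 'fy': 420.2316196314347, 'cx': 274.52283515974165, 'cy': 201.88093884112922, 'rvec': array([ 1.88181126,  1.71879352, -0.60461772]), 'tvec': array([-0.07976719, -0.3750441 ,  1.26985004])}
side {'fx': 427.942113134196, 'fy': 427.942113134196, 'cx': 281.2385066961558, 'cy': 212.08360214334743, 'rvec': array([ 2.19913188, -0.77028996,  0.35599183]), 'tvec': array([-0.42415748,  0.34045641,  0.55103724])}
wrist {'fx': 320.7273539051325, 'fy': 320.7273539051325, 'cx': 275.9363617216705, 'cy': 210.42956004611912, 'rvec': array([-1.77331767,  2.38407848,  0.30668249]), 'tvec': array([ 0.62438732, -0.031813  ,  0.39028784])}
{'time_s': 0.15, 'joints': array([ 1.53861605e+00,  3.85346190e-01,  6.93287960e-03, -3.21041925e-04,
       -1.19398469e+00, -2.58592930e-01]), 'qvel': array([ 0.00170346, -0.00021007,  0.00383248,  0.00369629,  0.00137288,
       -0.00085148]), 'tau': array([-1.14909344e-03, -3.91051340e+01,  1.87587440e+01,  4.22236785e+00,
        1.23860195e-02, -1.44299306e-04]), 'tool_pos': array([0.17905238, 0.5983321 , 0.22173316]), 'ee_rot': array([-0.30238359, -2.06345893,  2.0668509 ]), 'wrist_force': array([0.56202701, 0.68246609, 0.29644818]), 'ft_torque': array([-0.01021952,  0.0191502 , -0.05516977]), 'opening': 0.08704119201172639} 0.0187
```

View pics/scene0.png

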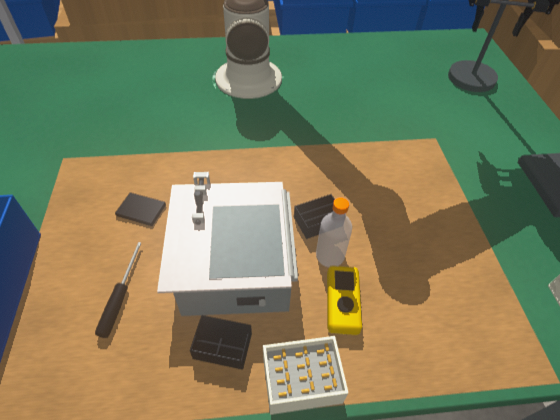

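View pics/side0.png

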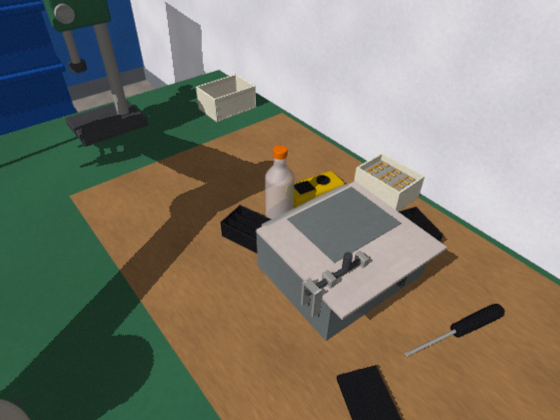

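View pics/wrist0.png

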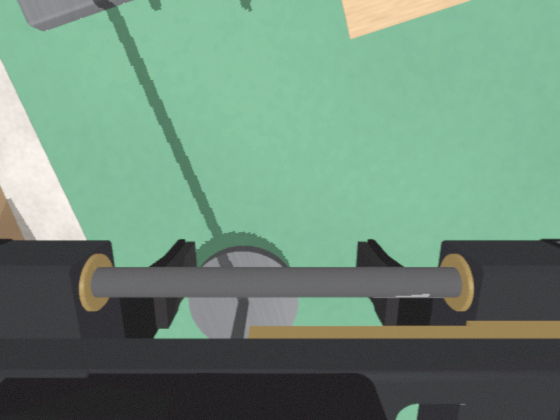

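```bash
cat > h.py <<'E'
import numpy as np, cv2
from workcell import optics
def ray(n,px):
    m=optics.camera_model(n); R=cv2.Rodrigues(m['rvec'])[0]; c=-R.T@m['tvec']
    d=R.T@np.array([(px[0]-m['cx'])/m['fx'],(px[1]-m['cy'])/m['fy'],1]); return c,d/np.linalg.norm(d)
def onz(n,px,z):
    c,d=ray(n,px); return c+d*(z-c[2])/d[2]
def tri(a,pa,b,pb):
    c1,d1=ray(a,pa);c2,d2=ray(b,pb)
    t=np.linalg.lstsq(np.c_[d1,-d2],c2-c1,rcond=None)[0]
    p,q=c1+d1*t[0],c2+d2*t[1]; return (p+q)/2,np.linalg.norm(p-q)
def proj(n,P):
    m=optics.camera_model(n); K=np.array([[m['fx'],0,m['cx']],[0,m['fy'],m['cy']],[0,0,1]])
    return cv2.projectPoints(np.atleast_2d(np.array(P,float)),m['rvec'],m['tvec'],K,None)[0][:,0]
E
python3 - <<'E'
import cv2
a=cv2.imread('pics/scene0.png')[160:320,140:320]; cv2.imwrite('pics/sc_z.png',cv2.resize(a,None,fx=4,fy=3.75*4/3.75,interpolation=cv2.INTER_CUBIC)[:600])
a=cv2.imread('pics/side0.png')[180:330,250:450]; cv2.imwrite('pics/si_z.png',cv2.resize(a,None,fx=4,fy=4,interpolation=cv2.INTER_CUBIC))
E
```

```text
(no output)
```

View pics/sc_z.png

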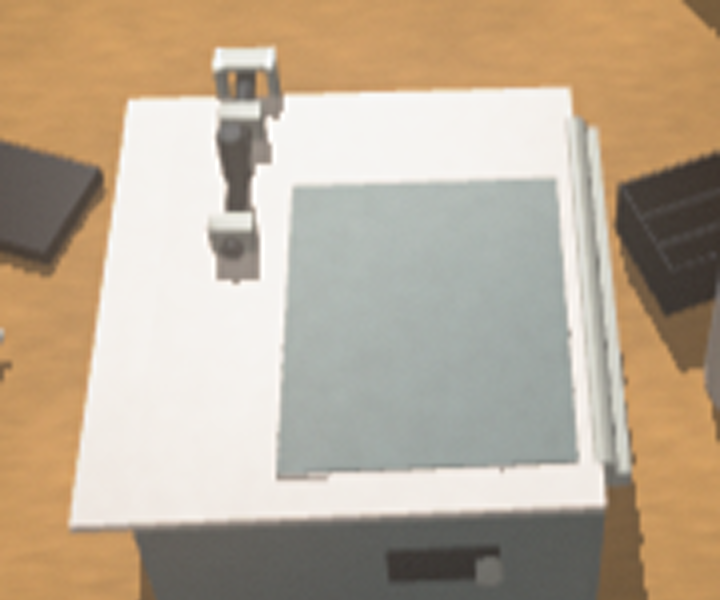

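View pics/si_z.png

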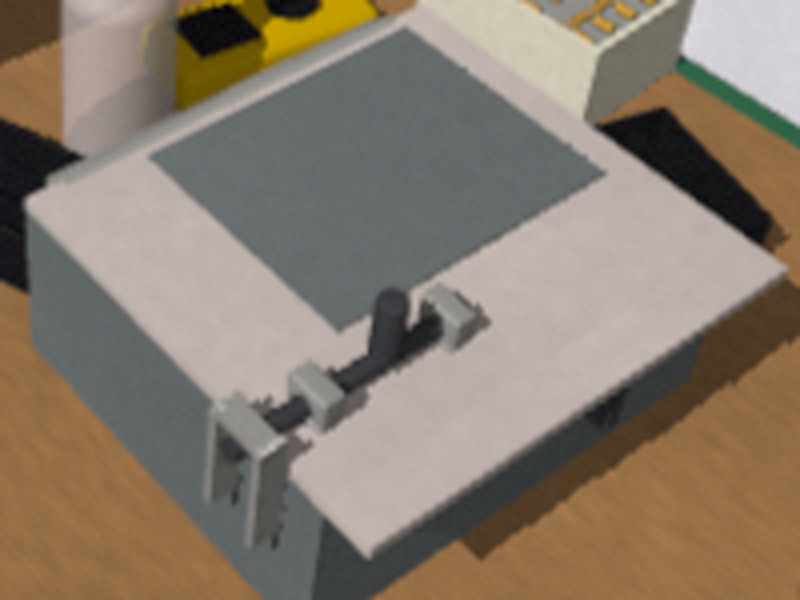

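```bash
python3 - <<'E'
from h import *
np.set_printoptions(precision=4,suppress=True)
C={}
for k,p in dict(fr=(172,185),rr=(282.5,182),ff=(157.5,291.5),rf=(291,287)).items(): C[k]=onz('scene',p,.098); print(k,C[k])
for k,p in dict(fr=(342,317.5),ff=(446.7,247),rr=(256.7,231)).items(): print('side',k,onz('side',p,.098))
print('dist',[np.linalg.norm(C[a]-C[b]) for a,b in [('fr','ff'),('rr','rf'),('fr','rr'),('ff','rf')]])
print('knobtop',tri('scene',(198.3,192),'side',(348.7,254)))
print('tab',tri('scene',(198.3,192),'side',(348.7,254)))
c,d=ray('side',(401,284)); print('cam',c)
for y in np.arange(.1,-.1,.01): pass
c2,_=ray('scene',(0,0)); print(c2)
E
```

```text
fr [ 0.5127 -0.1809  0.098 ]
rr [0.5226 0.0441 0.098 ]
ff [ 0.7523 -0.1909  0.098 ]
rf [0.7634 0.0322 0.098 ]
side fr [ 0.5093 -0.1829  0.098 ]
side ff [ 0.7487 -0.1935  0.098 ]
side rr [0.5184 0.0376 0.098 ]
dist [np.float64(0.2397476917947944), np.float64(0.241090136090508), np.float64(0.22523053043354962), np.float64(0.22340014367993963)]
knobtop (array([ 0.5745, -0.1234,  0.1399]), np.float64(0.0037896552063877206))
tab (array([ 0.5745, -0.1234,  0.1399]), np.float64(0.0037896552063877206))
cam [ 0.2114 -0.4039  0.6258]
[ 1.1033 -0.0403  0.7353]
```

```bash
python3 - <<'E'
from h import *
from scipy.spatial.transform import Rotation as R
from workcell import monitor
np.set_printoptions(precision=4,suppress=True)
o=monitor.get_obs(); r=R.from_rotvec(o['ee_rot']); print(r.as_matrix())
bx=np.array([np.sin(np.radians(2.5)),np.cos(np.radians(2.5)),0]); by=np.array([-bx[1],bx[0],0])
def mk(f,z): return R.from_matrix(np.c_[np.cross(f,z),f,z])
dn=np.array([0,0,-1.])
for s in (1,-1):
    D=mk(dn,s*by); print('turn down',s,np.degrees((D*r.inv()).as_rotvec()))
    T=mk((bx+dn)/2**.5,s*by); print('down->45',np.degrees((T*D.inv()).as_rotvec()))
# tab from side
c,d=ray('side',(401,284))
for px in [(397.5,283),(401,286),(405.5,283)]:
  c,d=ray('side',px)
  for off in (.012,.022):
    wall=np.array([.6318,-.162,0]);n=-bx
    t=((wall+n*off-c)@n)/(d@n); P=c+d*t; print('tab',px,off,P,'by',(P-np.array([.6317,-.172,0]))@by)
print('flaskcap',tri('scene',(341,205),'side',(280,153)))
print('cover', [onz('scene',p,.012) for p in [(117,211),(130,195),(166,206),(153,224)]])
print('sd', [onz('scene',p,.01) for p in [(139,244),(106,333)]])
print('staple',tri('scene',(140+245/4,160+52/4),'side',(250+245/4,180+412/4)))
print('guide2',tri('scene',(140+232/4,160+215/4),'side',(250+452/4,180+290/4)))
E
```

```text
[[-0.958  -0.0003 -0.2868]
 [ 0.2868 -0.0016 -0.958 ]
 [-0.0001 -1.      0.0016]]
turn down 1 [  0.0642  -0.0774 -75.8331]
down->45 [44.9572 -1.9629 -0.    ]
turn down -1 [  0.0828   0.0687 104.1668]
down->45 [44.9572 -1.9629 -0.    ]
tab (397.5, 283) 0.012 [ 0.6548 -0.175   0.0562] by -0.02316144831935419
tab (397.5, 283) 0.022 [ 0.6369 -0.1842  0.0792] by -0.005707563439592129
tab (401, 286) 0.012 [ 0.6688 -0.1756  0.0377] by -0.037190332354661085
tab (401, 286) 0.022 [ 0.6503 -0.1848  0.0614] by -0.019170852495479798
tab (405.5, 283) 0.012 [ 0.6804 -0.1761  0.0374] by -0.0488064917675425
tab (405.5, 283) 0.022 [ 0.6615 -0.1853  0.0611] by -0.030318689451099407
flaskcap (array([0.6443, 0.132 , 0.1603]), np.float64(0.0034277477384202647))
cover [array([ 0.5006, -0.3145,  0.012 ]), array([ 0.4561, -0.2921,  0.012 ]), array([ 0.4951, -0.2094,  0.012 ]), array([ 0.5429, -0.2336,  0.012 ])]
sd [array([ 0.591 , -0.2582,  0.01  ]), array([ 0.778 , -0.2956,  0.01  ])]
staple (array([ 0.5043, -0.1197,  0.1192]), np.float64(0.0002750840516566571))
guide2 (array([ 0.61  , -0.1249,  0.1199]), np.float64(0.0019039133346870686))
```

play_rows(
  motion=[20,-44,10,0,0,-8,-1,40,-88,20,0,0,-16,-1,60,-132,30,0,0,-24,-1,80,-176,40,0,0,-32,-1,100,-220,50,0,0,-40,-1,120,-264,60,0,0,-48,-1,140,-308,70,0,0,-56,-1,160,-352,75,0,0,-64,-1],
  grip_force=20,
)

```text
time_s: 0.95
tool_pos: [0.3395, 0.2446, 0.2977]
ee_rot: [-1.129, -1.325, 1.324]
wrist_force: [0.9, 1.0, -0.3]
opening: 0.0308
```

play_rows(
  motion=[20,-45,0,0,0,-3,-1,42,-90,0,0,0,-6,-1,65,-135,-10,0,0,-9,-1,90,-180,-20,0,0,-12,-1,115,-225,-40,0,0,-12,-1,140,-270,-60,0,0,-12,-1,165,-315,-80,0,0,-12,-1,190,-355,-100,0,0,-12,-1],
)

```text
time_s: 1.75
tool_pos: [0.5195, -0.0952, 0.2053]
ee_rot: [-1.232, -1.172, 1.17]
wrist_force: [0.1, 1.0, 0.3]
opening: 0.0002
```

```bash
cat > st.py <<'E'
from h import *
from scipy.spatial.transform import Rotation as R
from workcell import monitor
import sys
np.set_printoptions(precision=4,suppress=True)
o=monitor.get_obs(); r=R.from_rotvec(o['ee_rot'])
bx=np.array([np.sin(np.radians(2.5)),np.cos(np.radians(2.5)),0]); by=np.array([-bx[1],bx[0],0])
def mk(f,z): return R.from_matrix(np.c_[np.cross(f,z),f,z])
dn=np.array([0,0,-1.])
D=mk(dn,by);T=mk((bx+dn)/2**.5,by)
print('to down',np.degrees((D*r.inv()).as_rotvec()),'to 45',np.degrees((T*r.inv()).as_rotvec()))
print(o['time_s'],o['tool_pos'],o['wrist_force'],o['opening'],o['joints'])
for n in sys.argv[2:]:
    cv2.imwrite(f'pics/{n}_{sys.argv[1]}.png',optics.get_image(n)[:,:,::-1])
E
python3 st.py 1 side
```

```text
to down [-0.0721  0.0013  0.4714] to 45 [44.8768 -2.1464  0.4462]
1.75 [ 0.5195 -0.0952  0.2053] [0.058  0.9919 0.2679] 0.00021966762979305614 [ 0.1255  0.2343 -0.2546 -0.0014 -1.0817 -0.1767]
```

View pics/side_1.png

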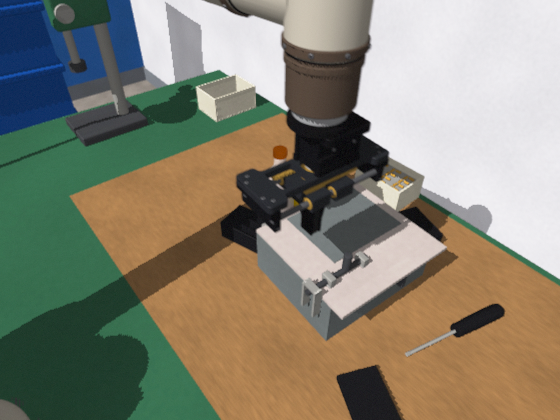

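play_rows(
  motion=[18,-15,0,0,0,0,-1,18,-29,0,0,0,0,-1,18,-29,-20,0,0,0,-1,18,-29,-40,0,0,0,-1,18,-29,-60,0,0,0,-1,18,-29,-70,0,0,0,-1,18,-29,-78,0,0,0,-1,18,-29,-78,0,0,0,-1],
)

```text
time_s: 2.6
tool_pos: [0.5381, -0.1281, 0.1225]
ee_rot: [-1.23, -1.162, 1.172]
wrist_force: [0.3, 0.7, -0.1]
opening: 0.0003
```

```bash
python3 st.py 2 side scene; python3 - <<'E'
import cv2,numpy as np
a=cv2.imread('pics/side_2.png')[150:350,240:450]; b=cv2.imread('pics/scene_2.png')[130:330,130:340]
cv2.imwrite('pics/z2.png',cv2.resize(np.hstack([a,b]),(798,380),interpolation=cv2.INTER_CUBIC))
E
```

```text
to down [ 0.0317 -0.4149  0.7202] to 45 [44.9766 -2.6389  0.5206]
2.6 [ 0.5381 -0.1281  0.1225] [ 0.2592  0.715  -0.0935] 0.0002774488022066165 [ 0.0595  0.3613 -0.3032  0.0001 -0.9135 -0.1157]
```

View pics/z2.png

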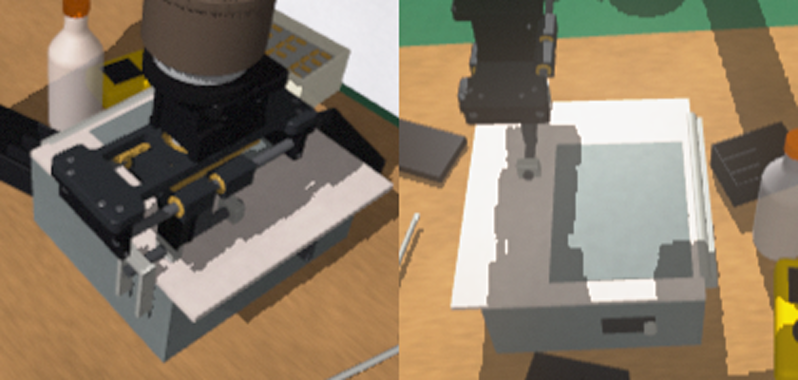

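play_rows(
  motion=[2,3,4,0,0,0,-1,6,3,4,0,0,0,-1,10,3,4,0,0,0,-1,14,3,4,0,0,0,-1,18,3,4,0,0,0,-1,22,3,4,0,0,0,-1,26,3,4,0,0,0,-1,28,3,4,0,0,0,-1],
)

```text
time_s: 3.5
tool_pos: [0.5667, -0.1255, 0.1275]
ee_rot: [-1.231, -1.162, 1.172]
wrist_force: [-3.5, -1.0, 2.3]
opening: 0.0005
```

play_rows(
  motion=[3,0,0,0,0,0,-1,6,0,0,0,0,0,-1,9,0,0,0,0,0,-1,11,0,0,0,0,0,-1,13,0,0,0,0,0,-1,14,0,0,0,0,0,-1,15,0,0,0,0,0,-1,15,0,0,0,0,0,-1],
)

```text
time_s: 4.3
tool_pos: [0.5817, -0.1254, 0.1273]
ee_rot: [-1.231, -1.162, 1.172]
wrist_force: [-2.6, -2.5, 0.7]
opening: 0.0002
```

```bash
python3 st.py 3 scene side; python3 - <<'E'
import cv2,numpy as np
a=cv2.imread('pics/side_3.png')[150:350,240:450]; b=cv2.imread('pics/scene_3.png')[130:330,130:340]
cv2.imwrite('pics/z3.png',cv2.resize(np.hstack([a,b]),(798,380),interpolation=cv2.INTER_CUBIC))
E
```

```text
to down [ 0.0589 -0.3779  0.7222] to 45 [45.0038 -2.6046  0.5375]
4.3 [ 0.5817 -0.1254  0.1273] [-2.6477 -2.4611  0.6716] 0.00015746722359463418 [ 0.0598  0.4198 -0.1936  0.0007 -0.9641 -0.1164]
```

View pics/z3.png

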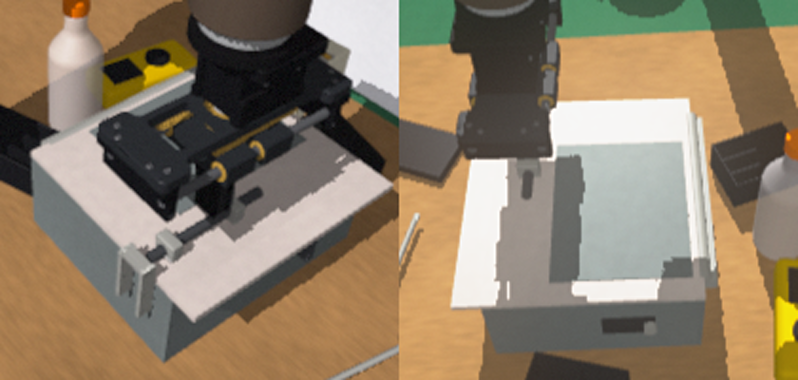

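play_rows(
  motion=[2,0,0,0,0,0,-1,4,0,0,0,0,0,-1,4,0,0,0,0,0,-1,4,0,0,0,0,0,-1,4,0,0,0,0,0,-1,4,0,0,0,0,0,-1,4,0,0,0,0,0,-1,4,0,0,0,0,0,-1],
)

```text
time_s: 5.2
tool_pos: [0.586, -0.1252, 0.1273]
ee_rot: [-1.232, -1.163, 1.171]
wrist_force: [-1.6, -1.3, -0.6]
opening: 0.0004
```

play_rows(
  motion=[1,0,0,0,0,0,-1,2,0,0,0,0,0,-1,3,0,0,0,0,0,-1,3,0,0,0,0,0,-1,3,0,0,0,0,0,-1,3,0,0,0,0,0,-1,3,0,0,0,0,0,-1,3,0,0,0,0,0,-1],
)

```text
time_s: 6.0
tool_pos: [0.5878, -0.1253, 0.1272]
ee_rot: [-1.23, -1.161, 1.172]
wrist_force: [-4.5, -0.6, 2.1]
opening: 0.0006
```

```bash
python3 st.py 4 side; python3 - <<'E'
import cv2,numpy as np
a=cv2.imread('pics/side_4.png')[180:330,250:450]
cv2.imwrite('pics/z4.png',cv2.resize(a,(800,600),interpolation=cv2.INTER_CUBIC))
E
```

```text
to down [ 0.0412 -0.4909  0.7267] to 45 [44.9861 -2.7135  0.4971]
6.0 [ 0.5878 -0.1253  0.1272] [-4.5444 -0.583   2.0899] 0.0005928626405489427 [ 0.0592  0.4298 -0.1768  0.0002 -0.9728 -0.1157]
```

View pics/z4.png

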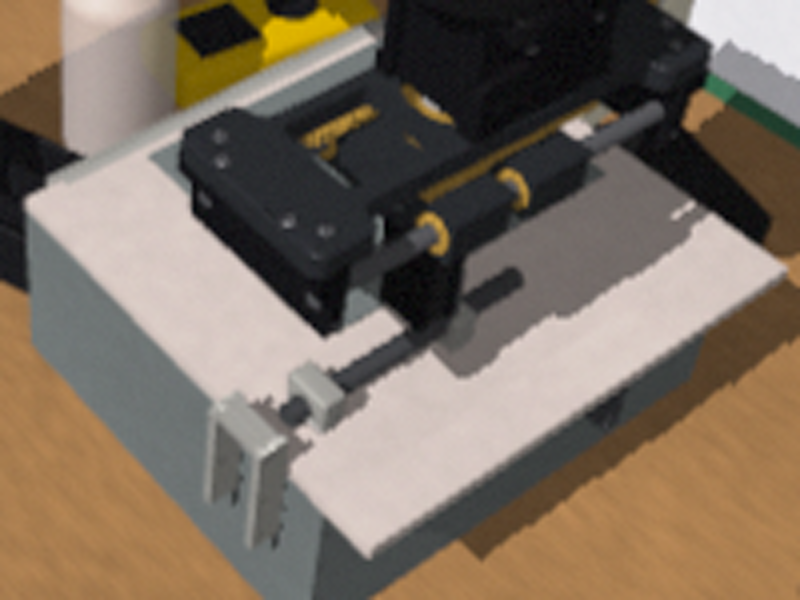

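play_rows(
  motion=[1,0,0,0,0,0,-1,2,0,0,0,0,0,-1,3,0,0,0,0,0,-1,3,0,0,0,0,0,-1,3,0,0,0,0,0,-1,3,0,0,0,0,0,-1,3,0,0,0,0,0,-1,3,0,0,0,0,0,-1],
)

```text
time_s: 6.85
tool_pos: [0.5878, -0.1253, 0.1272]
ee_rot: [-1.225, -1.156, 1.175]
wrist_force: [-9.3, -0.5, 5.9]
opening: 0.0004
```

play_rows(
  motion=[-10,0,0,0,0,0,-1,-10,0,25,0,0,0,-1,-5,-10,60,7,0,0,-1,10,-40,75,15,0,0,-1,35,-75,75,23,-1,0,-1,60,-110,75,31,-1,0,-1,90,-140,75,39,-2,0,-1,122,-155,70,45,-2.5,0.5,-1],
)

```text
time_s: 7.65
tool_pos: [0.7109, -0.2856, 0.1975]
ee_rot: [-0.643, -1.462, 0.58]
wrist_force: [2.3, -0.3, -0.2]
opening: 0.0004
```

```bash
python3 st.py 5 side; python3 - <<'E'
import cv2,numpy as np
a=cv2.imread('pics/side_5.png')
cv2.imwrite('pics/z5.png',a)
E
```

```text
to down [-45.0186   1.7794   0.0874] to 45 [-0.0621 -0.1975  0.0093]
7.65 [ 0.7109 -0.2856  0.1975] [ 2.2629 -0.296  -0.2385] 0.00041412768553855016 [-0.4832  0.8754  0.8723 -0.735  -1.8767  0.3206]
```

View pics/z5.png

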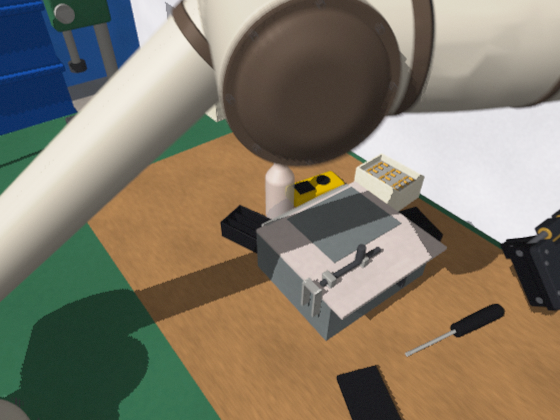

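play_rows(
  motion=[0,8,-25,0,0,0,-1,0,16,-50,0,0,0,-1,0,26,-75,0,0,0,-1,0,36,-100,0,0,0,-1,0,46,-120,0,0,0,-1,0,56,-132,0,0,0,-1,0,63,-140,0,0,0,-1,0,64,-140,0,0,0,-1],
)

```text
time_s: 8.5
tool_pos: [0.7147, -0.2237, 0.0432]
ee_rot: [-0.635, -1.453, 0.573]
wrist_force: [-0.5, -0.1, -0.8]
opening: 0.0006
```

```bash
python3 st.py 6 scene; python3 - <<'E'
import cv2,numpy as np
a=cv2.imread('pics/scene_6.png')[120:360,60:360]
cv2.imwrite('pics/z6.png',cv2.resize(a,(750,600),interpolation=cv2.INTER_CUBIC))
E
```

```text
to down [-45.4988   1.3227   0.529 ] to 45 [-0.5481 -0.7707  0.2288]
8.5 [ 0.7147 -0.2237  0.0432] [-0.4527 -0.1437 -0.8312] 0.0005943028754970146 [-0.4148  0.9462  0.6269 -0.7244 -1.6026  0.4716]
```

View pics/z6.png

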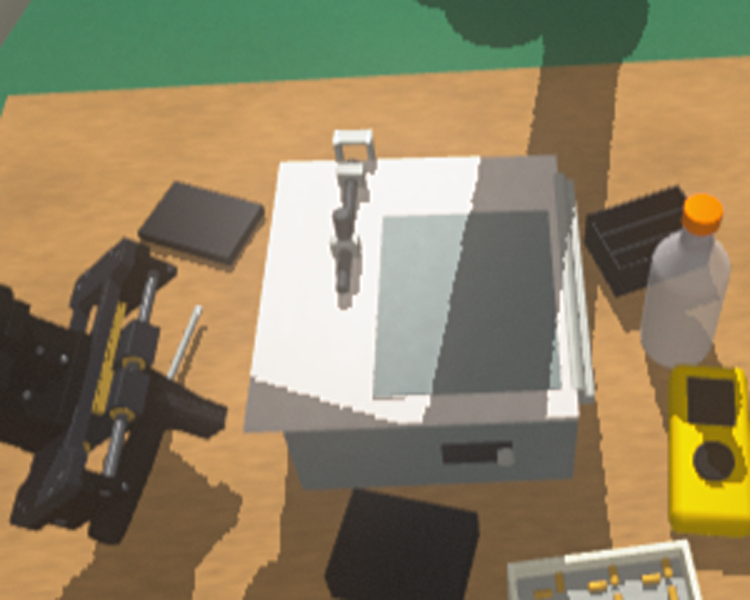

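play_rows(
  motion=[-4,0,12,0,0,0,-1,-4,10,15,0,0,0,-1,-4,20,15,0,0,0,-1,-4,30,15,0,0,0,-1,-4,36,15,0,0,0,-1,-4,38,18,0,0,0,-1,-4,38,22,0,0,0,-1,-4,38,24,0,0,0,-1],
)

```text
time_s: 9.35
tool_pos: [0.7112, -0.1868, 0.0688]
ee_rot: [-0.637, -1.454, 0.574]
wrist_force: [0.4, -0.1, 0.3]
opening: 0.0006
```

```bash
python3 st.py 7 scene; python3 - <<'E'
import cv2,numpy as np
a=cv2.imread('pics/scene_7.png')[120:360,60:360]
cv2.imwrite('pics/z7.png',cv2.resize(a,(750,600),interpolation=cv2.INTER_CUBIC))
E
```

```text
to down [-45.4014   1.4422   0.4916] to 45 [-0.4504 -0.6498  0.2413]
9.35 [ 0.7112 -0.1868  0.0688] [ 0.4219 -0.0743  0.3087] 0.0006015204685181849 [-0.376   0.8834  0.5618 -0.7364 -1.5742  0.4471]
```

View pics/z7.png

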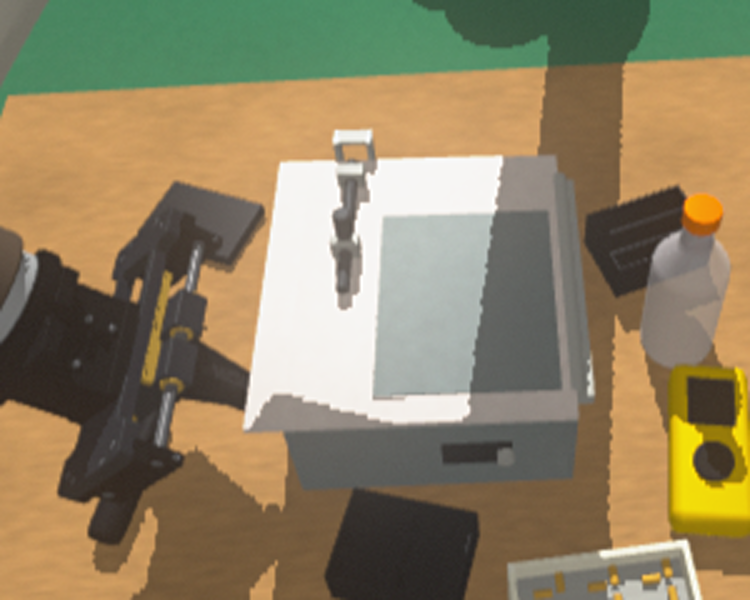

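play_rows(
  motion=[0,0,1,0,0,0,-1,0,0,2,0,0,0,-1,0,0,3,0,0,0,-1,0,0,4,0,0,0,-1,0,0,5,0,0,0,-1,0,0,6,0,0,0,-1,0,0,7,0,0,0,-1,0,0,8,0,0,0,-1],
)

```text
time_s: 10.2
tool_pos: [0.7111, -0.1873, 0.0758]
ee_rot: [-0.638, -1.453, 0.573]
wrist_force: [1.5, -1.8, -5.0]
opening: 0.0005
```

play_rows(
  motion=[0,0,1,0,0,0,-1,0,0,2,0,0,0,-1,0,0,3,0,0,0,-1,0,0,4,0,0,0,-1,0,0,5,0,0,0,-1,0,0,5,0,0,0,-1,0,0,5,0,0,0,-1,0,0,5,0,0,0,-1],
)

```text
time_s: 11.0
tool_pos: [0.7111, -0.1873, 0.081]
ee_rot: [-0.638, -1.453, 0.573]
wrist_force: [0.6, -0.5, -5.1]
opening: 0.0005
```

```bash
python3 st.py 8 scene; python3 - <<'E'
import cv2,numpy as np
a=cv2.imread('pics/scene_8.png')[160:320,140:320]
b=cv2.imread('pics/scene_7.png')[160:320,140:320]
cv2.imwrite('pics/z8.png',cv2.resize(np.hstack([b,a]),None,fx=2.2,fy=2.2,interpolation=cv2.INTER_CUBIC))
E
```

```text
to down [-45.3713   1.4302   0.5557] to 45 [-0.4215 -0.6846  0.295 ]
11.0 [ 0.7111 -0.1873  0.081 ] [ 0.5839 -0.5089 -5.0835] 0.0005181834545692147 [-0.3765  0.8712  0.5687 -0.736  -1.5881  0.4335]
```

View pics/z8.png

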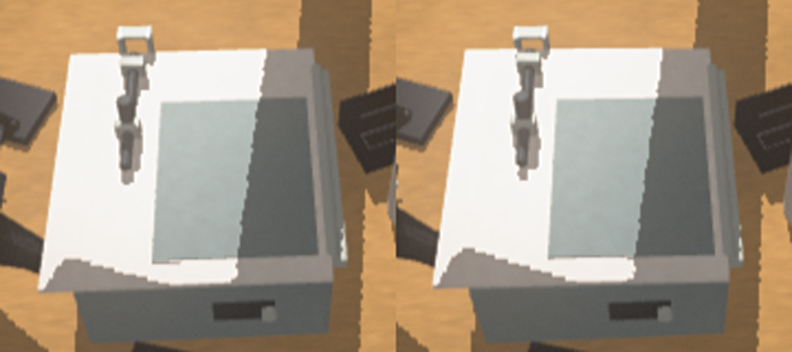

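play_rows(
  motion=[0,0,1,0,0,0,-1,0,0,2,0,0,0,-1,0,0,3,0,0,0,-1,0,0,3,0,0,0,-1,0,0,3,0,0,0,-1,0,0,3,0,0,0,-1,0,0,3,0,0,0,-1,0,0,3,0,0,0,-1],
)

```text
time_s: 11.85
tool_pos: [0.7111, -0.1873, 0.0841]
ee_rot: [-0.638, -1.453, 0.573]
wrist_force: [-0.0, 0.0, -4.4]
opening: 0.0005
```

```bash
python3 st.py 9 scene; python3 - <<'E'
from h import *
# lid front-far corner row tracking: brightness edges along column lines
for k in (0,7,8,9):
    g=cv2.cvtColor(cv2.imread(f'pics/scene{"" if k==0 else "_"}{k}.png'),cv2.COLOR_BGR2GRAY).astype(float)
    out=[]
    for c in (210,220,230,260,270,280):
        col=g[275:303,c]; d=-np.diff(col); d=np.clip(d,0,None); i=d.argmax(); w=d[i-1:i+2]; out.append(275.5+(w*np.arange(i-1,i+2)).sum()/w.sum())
    print(k,np.round(out,2))
# expected row shift per mm lift
for L in (0,5,9,11):
    print(L,proj('scene',[[.751,-.15,.092+L*.8e-3],[.76,-.05,.092+L*.4e-3]]).ravel())
E
```

```text
to down [-45.3754   1.4302   0.5526] to 45 [-0.4255 -0.6834  0.2921]
11.85 [ 0.7111 -0.1873  0.0841] [-0.0064  0.0479 -4.3695] 0.0004690765021347357 [-0.3765  0.8682  0.5705 -0.7361 -1.5917  0.4303]
0 [289.4  289.3  288.57 287.57 287.28 286.59]
7 [287.22 289.33 288.62 288.69 288.41 287.9 ]
8 [283.39 287.35 287.76 288.39 288.2  287.89]
9 [282.34 285.22 287.39 288.22 287.83 287.66]
0 [182.89073129 290.60789709 242.42090327 290.72851914]
5 [182.53497328 289.4680669  242.37254185 290.16156596]
9 [182.24813393 288.54904851 242.33370192 289.70623569]
11 [182.10396279 288.08713167 242.31423146 289.4779785 ]
```

play_rows(
  motion=[0,0,-6,0,0,0,-1,0,0,-12,0,0,0,-1,0,0,-16,0,0,0,-1,0,4,-16,0,0,0,-1,0,8,-16,0,0,0,-1,-4,8,-16,0,0,0,-1,-9,8,-16,0,0,0,-1,-14,8,-16,0,0,0,-1],
)

```text
time_s: 12.7
tool_pos: [0.6967, -0.1793, 0.0684]
ee_rot: [-0.638, -1.454, 0.574]
wrist_force: [-0.8, 0.1, 1.1]
opening: 0.0004
```

```bash
python3 st.py 10 scene; python3 - <<'E'
from h import *
for k in (9,10):
    g=cv2.cvtColor(cv2.imread(f'pics/scene_{k}.png'),cv2.COLOR_BGR2GRAY).astype(float)
    out=[]
    for c in (210,220,230,260,270,280):
        col=g[275:303,c]; d=-np.diff(col); d=np.clip(d,0,None); i=d.argmax(); w=d[i-1:i+2]; out.append(275.5+(w*np.arange(i-1,i+2)).sum()/w.sum())
    print(k,np.round(out,2))
a=cv2.imread('pics/scene_10.png')[120:360,60:360]
cv2.imwrite('pics/z10.png',cv2.resize(a,(750,600),interpolation=cv2.INTER_CUBIC))
E
```

```text
to down [-45.3646   1.441    0.5371] to 45 [-0.4145 -0.668   0.2824]
12.7 [ 0.6967 -0.1793  0.0684] [-0.7931  0.1036  1.0944] 0.00041806042636417746 [-0.3739  0.858   0.5056 -0.7368 -1.5494  0.4655]
9 [282.34 285.22 287.39 288.22 287.83 287.66]
10 [282.37 285.25 287.43 288.21 287.95 287.64]
```

View pics/z10.png

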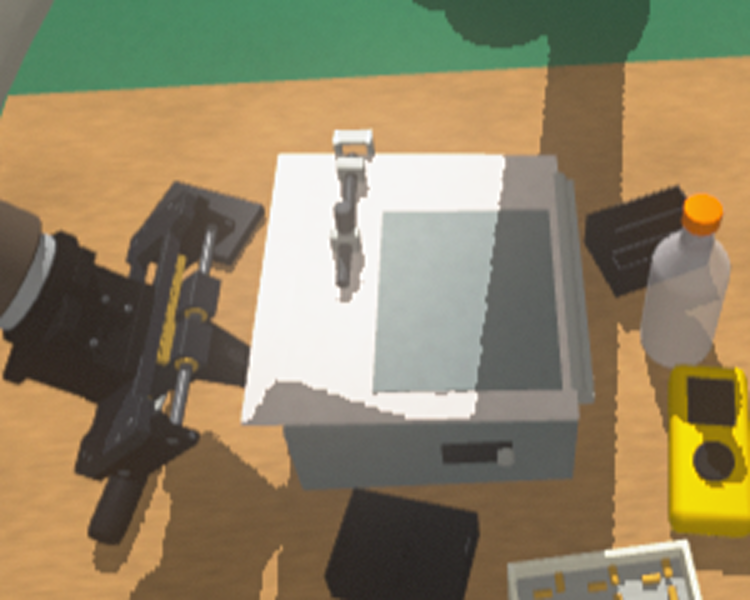

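play_rows(
  motion=[-2,0,0,0,0,0,-1,-4,0,0,0,0,0,-1,-6,0,0,0,0,0,-1,-8,0,0,0,0,0,-1,-10,0,0,0,0,0,-1,-12,0.5,0,0,0,0,-1,-13,0.5,0,0,0,0,-1,-14,0.5,0,0,0,0,-1],
)

```text
time_s: 13.55
tool_pos: [0.6819, -0.179, 0.0686]
ee_rot: [-0.638, -1.453, 0.573]
wrist_force: [-0.3, 0.7, -0.1]
opening: 0.0002
```

play_rows(
  motion=[-1,0,0,0,0,0,-1,-2,0,0,0,0,0,-1,-3,0,0,0,0,0,-1,-4,0,0,0,0,0,-1,-5,0,0,0,0,0,-1,-6,0,0,0,0,0,-1,-7,0.3,0,0,0,0,-1,-8,0.3,0,0,0,0,-1],
)

```text
time_s: 14.35
tool_pos: [0.6738, -0.1786, 0.0686]
ee_rot: [-0.638, -1.453, 0.574]
wrist_force: [0.7, -0.1, 0.6]
opening: 0.0002
```

play_rows(
  motion=[-1,0,0,0,0,0,-1,-2,0,0,0,0,0,-1,-3,0,0,0,0,0,-1,-4,0,0,0,0,0,-1,-5,0,0,0,0,0,-1,-6,0,0,0,0,0,-1,-7,0.3,0,0,0,0,-1,-8,0.3,0,0,0,0,-1],
)

```text
time_s: 15.15
tool_pos: [0.6669, -0.1786, 0.0686]
ee_rot: [-0.641, -1.455, 0.573]
wrist_force: [3.0, -1.0, -0.6]
opening: 0.0007
```

play_rows(
  motion=[-2,0,0,0,0,0,-1,-3,0,0,0,0,0,-1,-4,0,0,0,0,0,-1,-5,0,0,0,0,0,-1,-6,0,0,0,0,0,-1,-7,0,0,0,0,0,-1,-8,0.3,0,0,0,0,-1,-8,0.3,0,0,0,0,-1],
)

```text
time_s: 15.95
tool_pos: [0.6587, -0.1783, 0.0686]
ee_rot: [-0.64, -1.454, 0.573]
wrist_force: [2.4, 0.7, -0.6]
opening: 0.0004
```

play_rows(
  motion=[-1,0,0,0,0,0,-1,-2,0,0,0,0,0,-1,-3,0,0,0,0,0,-1,-4,0,0,0,0,0,-1,-5,0,0,0,0,0,-1,-5,0,0,0,0,0,-1,-5,0,0,0,0,0,-1,-5,0,0,0,0,0,-1],
)

```text
time_s: 16.75
tool_pos: [0.6554, -0.1782, 0.0687]
ee_rot: [-0.644, -1.457, 0.571]
wrist_force: [6.6, 0.8, -1.1]
opening: 0.0001
```

play_rows(
  motion=[4,0,0,0,0,0,-1,10,-1,0,0,0,0,-1,16,-2,0,0,0,0,-1,22,-4,0,0,0,0,-1,28,-6,0,0,0,0,-1,34,-8,0,0,0,0,-1,38,-8,4,0,0,0,-1,40,-8,8,0,0,0,-1],
)

```text
time_s: 17.55
tool_pos: [0.6958, -0.1862, 0.0767]
ee_rot: [-0.644, -1.457, 0.571]
wrist_force: [0.5, -0.2, -0.4]
opening: 0.0003
```

play_rows(
  motion=[0,0,1,0,0,0,-1,0,0,3,0,0,0,-1,0,0,5,0,0,0,-1,0,0,7,0,0,0,-1,0,0,9,0,0,0,-1,0,0,10,0,0,0,-1,0,0,11,0,0,0,-1,0,0,11,0,0,0,-1],
)

```text
time_s: 18.35
tool_pos: [0.6955, -0.1864, 0.0872]
ee_rot: [-0.643, -1.456, 0.572]
wrist_force: [-0.2, -1.3, -5.7]
opening: 0.0006
```

play_rows(
  motion=[0,0,1,0,0,0,-1,0,0,2,0,0,0,-1,0,0,3,0,0,0,-1,0,0,4,0,0,0,-1,0,0,5,0,0,0,-1,0,0,5,0,0,0,-1,0,0,5,0,0,0,-1,0,0,5,0,0,0,-1],
)

```text
time_s: 19.15
tool_pos: [0.6955, -0.1864, 0.0924]
ee_rot: [-0.643, -1.456, 0.572]
wrist_force: [-0.1, 0.8, -3.5]
opening: 0.0008
```

play_rows(
  motion=[0,1,8,0,0,0,-1,0,3,18,0,0,0,-1,0,5,29,0,0,0,-1,0,8,40,0,0,0,-1,0,12,50,0,0,0,-1,0,16,60,0,0,0,-1,0,21,70,0,0,0,-1,0,26,80,0,0,0,-1],
)

```text
time_s: 19.95
tool_pos: [0.6964, -0.1627, 0.175]
ee_rot: [-0.65, -1.458, 0.572]
wrist_force: [2.5, -7.6, -1.9]
opening: 0.0005
```

```bash
python3 st.py 11 scene side; python3 - <<'E'
import cv2,numpy as np
a=cv2.imread('pics/side_11.png');b=cv2.imread('pics/scene_11.png')
cv2.imwrite('pics/z11.png',cv2.resize(np.hstack([a,b]),(800,300)))
E
```

```text
to down [-44.9826   2.0269   0.6477] to 45 [-0.0367 -0.1835  0.6066]
19.95 [ 0.6964 -0.1627  0.175 ] [ 2.5395 -7.5992 -1.8647] 0.00047263826756641726 [-0.3546  0.7396  0.5486 -0.7436 -1.6444  0.3452]
```

View pics/z11.png

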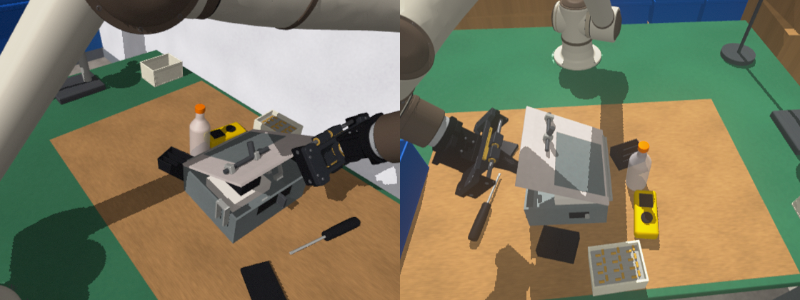

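play_rows(
  motion=[0,6,9,0,0,0,-1,0,13,18,0,0,0,-1,0,20,27,0,0,0,-1,0,27,36,0,0,0,-1,0,35,45,0,0,0,-1,0,43,53,0,0,0,-1,0,52,61,0,0,0,-1,0,61,68,0,0,0,-1],
)

```text
time_s: 20.85
tool_pos: [0.6969, -0.1007, 0.2476]
ee_rot: [-0.652, -1.464, 0.573]
wrist_force: [3.2, -6.1, -1.7]
opening: 0.0003
```

play_rows(
  motion=[0,8,5,0,0,0,-1,0,16,9,0,0,0,-1,0,24,13,0,0,0,-1,0,32,16,0,0,0,-1,0,40,19,0,0,0,-1,0,48,22,0,0,0,-1,0,55,23,0,0,0,-1,0,60,24,0,0,0,-1],
)

```text
time_s: 21.65
tool_pos: [0.6965, -0.0405, 0.274]
ee_rot: [-0.653, -1.466, 0.574]
wrist_force: [0.1, -5.2, 1.1]
opening: 0.0008
```

```bash
python3 st.py 12 scene side; python3 - <<'E'
import cv2,numpy as np
a=cv2.imread('pics/side_12.png');b=cv2.imread('pics/scene_12.png')
cv2.imwrite('pics/z12.png',cv2.resize(np.hstack([a,b]),(800,300)))
E
```

```text
to down [-44.8801   2.3953   0.3035] to 45 [0.07   0.276  0.4357]
21.65 [ 0.6965 -0.0405  0.274 ] [ 0.0593 -5.2176  1.1289] 0.0007822243677864094 [-0.202   0.5797  0.5066 -0.7751 -1.6215  0.1619]
```

View pics/z12.png

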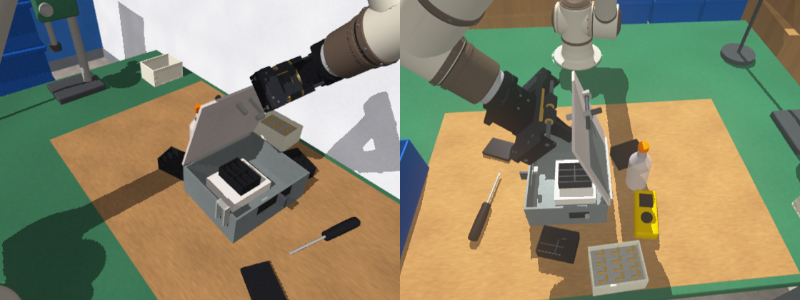

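play_rows(
  motion=[0,-8,0,0,0,0,-1,0,-20,0,0,0,0,-1,0,-40,0,0,0,0,-1,0,-65,5,0,0,0,-1,0,-95,10,0,0,0,-1,0,-120,15,0,0,0,-1,0,-145,20,0,0,0,-1,0,-150,20,0,0,0,-1],
)

```text
time_s: 22.55
tool_pos: [0.696, -0.1946, 0.2929]
ee_rot: [-0.654, -1.464, 0.571]
wrist_force: [1.7, 0.3, -0.2]
opening: 0.0003
```

play_rows(
  motion=[0,0,0,0,0,0,-1,0,0,0,0,0,0,-1,0,0,0,0,0,0,-1,0,0,0,0,0,0,-1,0,0,0,0,0,0,-1,0,0,0,0,0,0,-1,0,0,0,0,0,0,-1,0,0,0,0,0,0,-1],
)

```text
time_s: 23.35
tool_pos: [0.696, -0.1944, 0.2929]
ee_rot: [-0.654, -1.464, 0.572]
wrist_force: [0.3, -0.3, -0.4]
opening: 0.0006
```

```bash
python3 st.py 13 scene side; python3 - <<'E'
import cv2,numpy as np
a=cv2.imread('pics/side_13.png');b=cv2.imread('pics/scene_13.png')
cv2.imwrite('pics/z13.png',np.vstack([cv2.resize(np.hstack([a,b]),(800,300)),cv2.resize(b[100:340,120:440],(400,300)).repeat(1,1) if 0 else cv2.resize(np.hstack([a[120:330,180:460],b[90:300,120:400]]),(800,300))]))
E
```

```text
to down [-44.8976   2.3953   0.4996] to 45 [0.0491 0.203  0.6119]
23.35 [ 0.696  -0.1944  0.2929] [ 0.2985 -0.3186 -0.4276] 0.0005721229385622634 [-0.3961  0.6938  0.7543 -0.7666 -1.8513  0.2059]
```

View pics/z13.png

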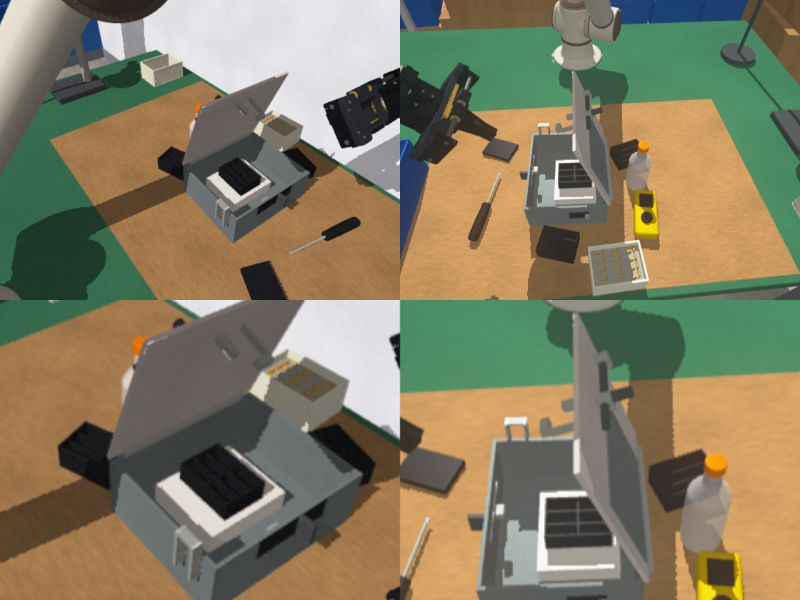

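```bash
python3 - <<'E'
from h import *
np.set_printoptions(precision=4,suppress=True)
# predicted corners vs. angle, to compare with seen edges
bx=np.array([.0436,.999,0]);by=np.array([-.999,.0436,0]);H=np.array([.641,.035,.092])
for th in (.85,1.0,1.1,1.2,1.3):
    e=H-bx*.225*np.cos(th)+np.array([0,0,.225*np.sin(th)])
    print(th,proj('scene',[e+by*.12,e-by*.12]).ravel(),proj('side',[e+by*.12,e-by*.12]).ravel())
for s,d in [((242,99),(281,140))]: print(tri('scene',s,'side',d))
E
```

```text
0.85 [198.3832 120.5652 187.5013 232.3656] [317.3241 204.5309 436.067  145.3196]
1.0 [212.7875 110.886  205.5381 222.8829] [305.1068 181.8389 425.3766 126.489 ]
1.1 [223.7416 105.3311 219.4048 217.3362] [296.2332 167.6986 417.1807 114.9455]
1.2 [235.6079 100.6321 234.5223 212.5619] [286.998  154.6657 408.3223 104.4471]
1.3 [248.2083  96.8913 250.645  208.6764] [277.5952 142.963  398.9804  95.1573]
(array([ 0.5229, -0.0272,  0.312 ]), np.float64(0.008904565974668724))
```

```bash
python3 - <<'E'
import cv2,numpy as np
a=cv2.imread('pics/side_13.png')[90:240,240:420];b=cv2.imread('pics/scene_13.png')[80:230,200:380]
cv2.imwrite('pics/z14.png',cv2.resize(np.hstack([a,b]),(792,330),interpolation=cv2.INTER_CUBIC))
E
```

```text
(no output)
```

View pics/z14.png

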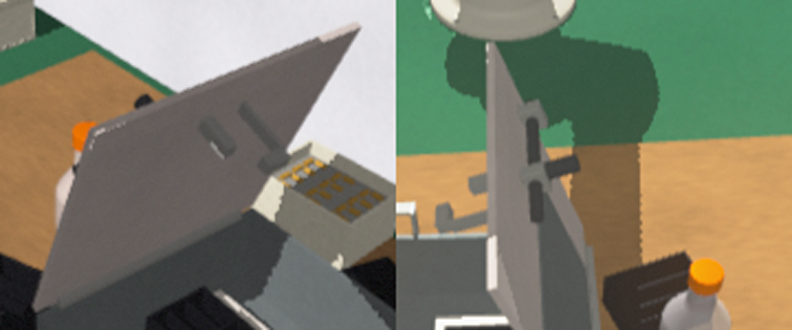

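```bash
python3 -c "
from workcell import sign_off,monitor
import numpy as np
print(np.abs(monitor.get_obs()['qvel']).max(), sign_off())"
```

```text
the job is handed in; nothing more can be done
0.002070558307357452 None
```

The box is open and the job is handed in after about 23 s; the lid stands open by itself at about 1.25 rad (72°).

1. **Bolt:** I pushed the knob to its springy stop, with about 9 N at the wrist. The camera showed its tip clear of the staple.
2. **Lid raised:** I lifted the lip about 9 mm with roughly 5 N. A picture taken after the fingers came away showed the lid still up.
3. **Catch:** Sweeping under the lip, I felt the tab at x ≈ 0.652 and slid it about 12 mm to its stop. The highest reading there was 6.6 N.
4. **Lid opened:** The lid passed the catch height freely and I swung it open. The wrist force was under 9 N at each reading.

**Last checks:**
- **Lid angle:** Comparing the lid's corner with predicted positions in the scene picture gave 1.25 rad. A triangulation of the same corner had a 9 mm mismatch between the two views, so the angle is approximate, but well above the 0.85 rad needed.
- **Arm:** It stood still, clear of everything, with less than 1 N at the wrist.
- **Bystanders:** By eye, they looked unmoved in the last pictures.
- **Forces:** I only saw readings at the end of each move, so a brief peak between them would not have shown.

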